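# Transfer a row of sample tubes to the water-bath rack in the same order

### The arm

A 6-joint arm with a two-finger parallel gripper is mounted at the origin on the work surface. World frame = base frame: x ahead of the robot, y to its left, z up, the work surface at z = 0. Lengths are in mm, angles in degrees, forces in N, time in s.
With the tool pointing down it reaches from about 300 to 850 mm from the base axis. Payload 4.2 kg.
Tool frame: the origin (TCP) lies between the finger pads; the fingertips stand 22 mm ahead of it and the grasp point (between the pads) lies 3 mm ahead of it; z points along the fingers, y is the direction in which the jaws open and shut (so a half turn about z gives the same grasp; the last joint's range is limited). The gripper opens to 91 mm and grips with 3 to 60 N. Pads are 32 mm wide; open, the fingers measure 118 mm over their backs; the gripper's body (76 mm by 178 mm) begins 60 mm behind the grasp point.
Start: joints at [75.573, 18.312, 89.639, -0, 72.044, -1.146], TCP at [132.095, 559.635, 235.976] pointing down, gripper open.
Joint ranges: [-177.97, 177.97], [-48.28, 115.42], [12.27, 149.76], [-77.06, 257.06], [2.81, 150.46], [-146.56, 146.56]. Speed limits (degrees/s): [147.25, 147.25, 180, 180, 180, 180].

### API

Orientations are given as [roll, pitch, yaw] about the fixed x, y, z axes, in that order (R = Rz(yaw) Ry(pitch) Rx(roll)).
In Python, from workcell import * gives the robot as it stands.
- The arm moves only by the shell command python3 -m jog 'ROWS' [OPENING] [FORCE]. ROWS is text: rows parted by semicolons, each of 6 numbers parted by spaces: the shift along the tool's x, y, z in units of 0.5 m (1.0 is 0.5 m), then the turn, a rotation vector about the tool's x, y, z in units of pi/2 rad (1.0 is pi/2 rad). A call has 1 to 20 rows; each row is the pose to reach, as a shift and turn from the pose measured when the call began, along the tool's axes at that moment; what a row does not reach only later rows make up. A row lasts 1/12 s, in which the tool goes at most 41.7 mm and 7.16 degrees, less where a joint would pass 70% of its speed; a pose out of reach is approached as far as the arm can. A call with a number of a shift or a turn outside -1 to 1 is refused whole. A call with a gripper value outside its range is refused whole. OPENING is the opening, from -1 (shut) to 1 (fully open), set as the call begins (- or left out, the last holds). The fingers move at their own pace and stop on an object; FORCE is the grip in N (left out, the last holds). Time passes only in rows, so rows that repeat a pose let the fingers close. It gives the time, the measured TCP pose, the force and the opening at its end, in the units of the state.
- state(): the state, without advancing time (a new reading comes with each control period).
- grab_frame(name): name is "side" or "top" or "wrist"; returns the picture (420x560x3 uint8, red, green, blue); there is no depth.
- calibration(name): a dict with "mtx" (3x3 intrinsics, pixels), "rvec" (rotation vector, rad) and "tvec" (3), from world to camera coordinates, as OpenCV has them. Camera axes: x right, y down, z forward; pixel columns grow to the right and rows downward; lengths in mm; the calibration is good to about 2 mm. A picture is of the moment at which its call begins: read the wrist's pose just before it. calibration takes no time and is no camera call; for the wrist camera it gives the pose at the moment of the call.
- job_done(): hands the job in, once; it reports no verdict.
Trained networks look in the newest picture that a camera, given by its name, has taken for a name from the list of things; names that differ only in an ending like _2 or _b are one class to them, and where a whole thing is asked for, a point or a joint stands for the part that bears it (a point fixed in the world has none). Each returns a list of dicts, best first, with "confidence" (0 to 1); they miss things now and then, are a little off and sometimes report something else, mostly with a low value. They report only what shows in the picture. A call takes as long as a camera call. They do not tell look-alikes from the thing itself.
- spot_in(query, camera): "rect" ([left, top, right, bottom] in pixels, round what is visible of it).
- tip_of(query, camera): "location" ([column, row] in pixels: a listed point, or the origin of a listed thing).
The state is a dict: "time_s": time; "qpos": joint angles; "qvel": joint speeds; "effort": joint torques, N m; "ee_pos": TCP position; "ee_rot": TCP orientation; "force": force on the tool from outside, world axes, zero at the start; "torque": the same for the moment, N m; "gripper_width": finger opening in mm.
Only numpy, scipy, OpenCV 4.12 (cv2) and the standard library are available. Lean on these libraries where they do the work, as an engineer would, in place of code of your own. Each camera call takes 0.05 s, during which the arm holds its last target. There are 200 camera calls.

### The job

Move the four capped sample tubes from the white rack to the steel wire rack of the water bath, keeping the row in the same order: the tube nearest the white rack's hand tab goes to the place nearest the wire rack's tag plate, and so on along the row. The tubes are unmarked and only their order tells the samples apart. Keep them upright, lower each fully home rather than dropping it, and leave the bottle and the flask standing where they are.

Things in the scene. Friction and masses are not known exactly. Their poses are not given: they have to be found in the camera images.
- tube_a_center (a point): the capped 50 ml tube that starts in place one of the white rack (all four look alike): frosted body 29 mm wide, blue screw cap 34.5 mm wide and 18 mm tall (grip this from above), 115 mm tall in all, the lowest 15 mm tapering to a 10 mm tip, about 60 g. The point is its centre, 57.5 mm above the tip; z axis towards the cap; 50 mm stands above the rack
- tube_b_center (a point): the capped 50 ml tube that starts in place two of the white rack (all four look alike): frosted body 29 mm wide, blue screw cap 34.5 mm wide and 18 mm tall (grip this from above), 115 mm tall in all, the lowest 15 mm tapering to a 10 mm tip, about 60 g. The point is its centre, 57.5 mm above the tip; z axis towards the cap; 50 mm stands above the rack
- tube_c_center (a point): the capped 50 ml tube that starts in place three of the white rack (all four look alike): frosted body 29 mm wide, blue screw cap 34.5 mm wide and 18 mm tall (grip this from above), 115 mm tall in all, the lowest 15 mm tapering to a 10 mm tip, about 60 g. The point is its centre, 57.5 mm above the tip; z axis towards the cap; 50 mm stands above the rack
- tube_d_center (a point): the capped 50 ml tube that starts in place four of the white rack (all four look alike): frosted body 29 mm wide, blue screw cap 34.5 mm wide and 18 mm tall (grip this from above), 115 mm tall in all, the lowest 15 mm tapering to a 10 mm tip, about 60 g. The point is its centre, 57.5 mm above the tip; z axis towards the cap; 50 mm stands above the rack
- white_rack: fixed white plastic rack, 206 x 76 x 65 mm high, with a row of four round 36 mm holes; it holds the tubes at the start. A 30 mm white hand tab with a dark finger hole sticks out of one end. Origin: centre of its underside; x runs along the row to the tab. Places one (by the tab) to four: x = +75, +25, -25, -75 mm, y = 0. A tube's centre stands 63.5 mm above the bench
- wire_rack: fixed steel wire rack, 204 x 68 x 67 mm high, with a row of four open 38 mm square cells. A flat 30 mm metal tag plate sticks out of one end. Origin: centre of its underside; x runs along the row to the tag plate. Places one (by the plate) to four: x = +75, +25, -25, -75 mm, y = 0. Low wires centre the tip; fully home a tube's centre is 64 mm above the bench
- bottle: small clear media bottle with a white cap, 52 mm in diameter and 105 mm tall, standing loose between and beyond the racks; not to be disturbed. Origin at the centre of its underside
- flask: glass conical flask, 68 mm wide at the base and 112 mm tall, standing loose on the robot's side of the racks; not to be disturbed. Origin at the centre of its underside
Mind the look-alikes: they are no part of the job. Leave any yellow look-alike of the part that bears tube_d_center alone.

How it is judged:
By the outcome, as a careful person would: the job done as asked, in the order asked, and still so for the second after the job is handed in, with the robot touching nothing.
It also fails if it takes over 102 s, if anything falls off the work surface, if the arm or the gripper's body presses on something with over 40 N, if the wrist force passes 120 N, or if a joint passes its speed limit or range.

## Working session

There is one attempt and no reset: what is moved stays moved. The work goes in short steps, Python scripts to look and compute and a shell command to move; the robot and the scene stay as the last step left them, time stands still between calls to the robot, and variables do not carry over. Pictures are saved under pics/ and viewed, about 12 in all and at most 16, crops included, and the job is handed in when it is done.

```bash
mkdir -p pics; ls; cat > h.py <<'E'
from workcell import *
import numpy as np, cv2
def ray(name,uv,z,cal=None):
    c=cal or calibration(name); R=cv2.Rodrigues(np.array(c["rvec"],float))[0]; t=np.array(c["tvec"],float).ravel()
    d=R.T@np.linalg.inv(np.array(c["mtx"]))@np.array([uv[0],uv[1],1.]); o=-R.T@t
    return (o+d*(z-o[2])/d[2]).round(1)
def proj(name,P):
    c=calibration(name); return cv2.projectPoints(np.array(P,float).reshape(-1,1,3),np.array(c["rvec"],float),np.array(c["tvec"],float),np.array(c["mtx"]),None)[0].reshape(-1,2)
def save(name,fn):
    im=grab_frame(name); cv2.imwrite("pics/"+fn,cv2.cvtColor(im,cv2.COLOR_RGB2BGR)); return im
E
python3 - <<'E'
from h import *
s=state(); print(s)
ims=[save(n,n+"0.png") for n in ("top","side")]
for n in ("top","side"):
    for q,z in (("tube_a_center",63.5),("white_rack",0),("wire_rack",0),("bottle",0),("flask",0)):
        for r in tip_of(q,n)[:6]: print(n,q,round(r["confidence"],2),r["location"],ray(n,r["location"],z)[:2])
E
```

```text
pics
{'time_s': 0.0, 'qpos': array([ 7.55735019e+01,  1.83503091e+01,  8.97062075e+01, -7.70543905e-05,
        7.20451461e+01, -1.14599793e+00]), 'qvel': array([-0.03050011,  0.01457698, -0.06576759, -0.00223382,  0.10175398,
        0.00213574]), 'effort': array([-6.46136250e-04, -4.12449074e+01, -2.31977373e+01,  7.24931387e-02,
        4.57885384e-02, -1.95845582e-04]), 'ee_pos': array([131.97022427, 559.1625924 , 235.13496104]), 'ee_rot': array([-1.79898356e+02, -1.96001833e-03,  1.66719522e+02]), 'force': array([-0.33857992, -0.40323603, -0.50628309]), 'torque': array([ 0.02789175,  0.02770573, -0.03908521]), 'gripper_width': 91.665275319934}
top tube_a_center 0.6 [337.0, 228.8] [ 507.  -215.6]
top white_rack 0.94 [347.5, 208.2] [ 570.6 -253.6]
top bottle 0.9 [256.4, 149.3] [731.1   4.2]
top flask 0.66 [251.7, 258.2] [426.7   5.8]
side tube_a_center 0.66 [289.2, 253.0] [ 499.8 -214.1]
side white_rack 0.65 [317.3, 269.5] [ 561.1 -245.3]
side wire_rack 0.75 [205.2, 191.7] [542.3 201.1]
side bottle 0.68 [298.3, 201.2] [720.7 -12.2]
side bottle 0.67 [308.3, 248.2] [ 597.7 -178.6]
side bottle 0.27 [207.3, 190.6] [550.4 202.3]
side flask 0.82 [207.6, 240.1] [425.7   5. ]
```

View pics/top0.png

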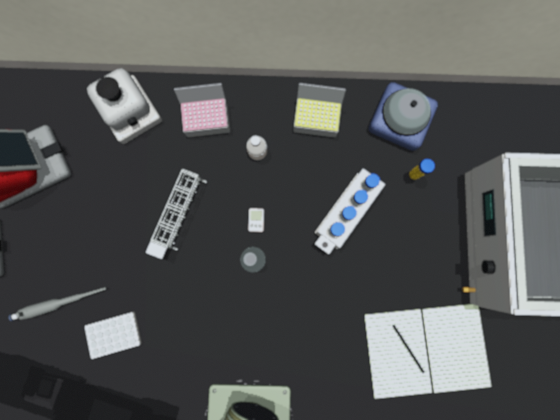

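View pics/side0.png

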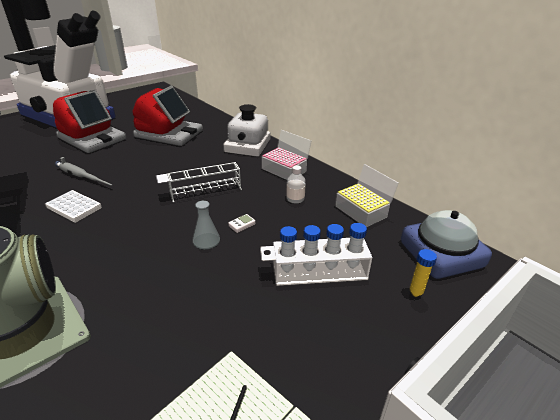

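The top view shows the white rack with its tab at (325,243) and blue caps at (338,230), (349,214), (361,198) and (373,181). The wire rack's tag plate is at (158,248) and its far end is near (188,175). The yellow look-alike is at (420,170). In the side view the bottle is at (296,185) and the flask at (205,225).

```bash
python3 - <<'E'
from h import *
im=cv2.imread("pics/top0.png"); b=im.astype(int)
m=((b[...,0]>150)&(b[...,2]<90)&(b[...,0]-b[...,1]>50)).astype(np.uint8)
n,l,st,ce=cv2.connectedComponentsWithStats(m)
for i in range(1,n):
    if st[i,4]>30: print(ce[i].round(1),st[i,4],ray("top",ce[i],119)[:2])
c=calibration("top"); R=cv2.Rodrigues(np.array(c["rvec"],float))[0]; print("cam",-R.T@np.array(c["tvec"]).ravel(), c["mtx"][0][0])
for n in("top",):
    print(spot_in("wire_rack","top")[:2]); 
s=cv2.imread("pics/side0.png")
a=cv2.resize(im[155:275,130:230],None,fx=5,fy=5,interpolation=cv2.INTER_CUBIC)
cv2.imwrite("pics/wtop.png",a)
a=cv2.resize(s[150:215,145:255],None,fx=7,fy=7,interpolation=cv2.INTER_CUBIC)
cv2.imwrite("pics/wside.png",a)
E
```

```text
[427.3 165.2] 154 [ 668.1 -433.5]
[372.3 179.9] 127 [ 626.4 -294.9]
[361.3 195.8] 71 [ 585.5 -267.3]
cam [ 416.75593591  -68.20866122 1076.51427657] 393.72856731886185
[{'rect': [144.6, 173.6, 201.7, 259.5], 'confidence': 0.6}]
```

View pics/wtop.png

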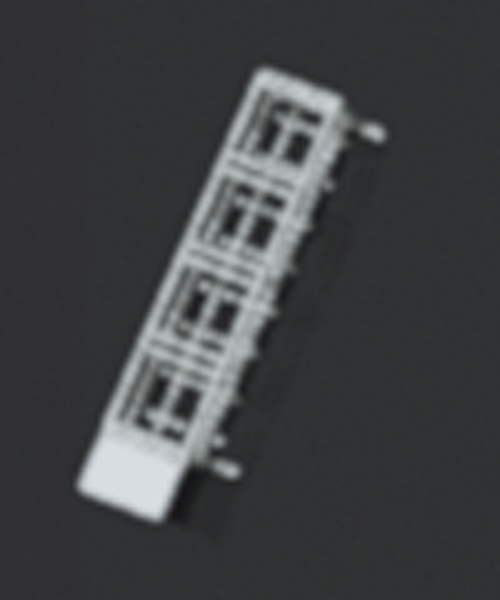

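The wire rack's top frame has crop corners at (258,68), (340,98), (190,462) and (108,425). The plate is at the lower-left end, around (130,475).

```bash
python3 - <<'E'
from h import *
P=np.array([ray("top",(u/5+130-.4,v/5+155-.4),67)[:2] for u,v in((258,68),(340,98),(190,462),(108,425))]);print(P, np.linalg.norm(P-np.roll(P,-1,0),axis=1))
c=P.mean(0); d=(P[2]+P[3]-P[0]-P[1])/2; print("wire c",c,"len",np.linalg.norm(d),"yaw",np.degrees(np.arctan2(d[1],d[0])))
d/=np.linalg.norm(d)
for x in(75,25,-25,-75): print((c+d*x).round(1))
im=cv2.imread("pics/top0.png").astype(int)
m=((im[...,0]-im[...,2]>60)).astype(np.uint8)
n,l,st,ce=cv2.connectedComponentsWithStats(m)
for i in range(1,n):
    if st[i,4]>30: print(ce[i].round(1),st[i,4],ray("top",ce[i],116)[:2])
s=state();print(cv2.Rodrigues(np.array(calibration("wrist")["rvec"]))[0].round(3),calibration("wrist")["tvec"])
E
```

```text
[[654.6 194.4]
 [639.8 150.7]
 [448.8 215.6]
 [466.4 258.5]] [ 46.13816208 201.7250852   46.3699256  198.81662405]
wire c [552.4 204.8] len 200.27084161205295 yaw 161.21221568767334
[481.4 229. ]
[528.7 212.9]
[576.1 196.7]
[623.4 180.6]
[427.1 165.2] 181 [ 668.7 -434.1]
[372.3 180. ] 160 [ 626.7 -295.5]
[360.7 196.2] 155 [ 584.9 -266.3]
[349.  212.4] 154 [ 543.6 -237.3]
[337.4 228.6] 153 [ 502.8 -209. ]
[[ 0.231  0.973 -0.   ]
 [ 0.946 -0.224  0.232]
 [ 0.226 -0.054 -0.973]] [-575.8333544   -26.42719645  389.92002968]
```

```bash
cat > go.py <<'E'
import sys
from h import *
from scipy.spatial.transform import Rotation as Ro
def plan(*goals):
    s=state(); p=np.array(s["ee_pos"]); R=Ro.from_euler("xyz",s["ee_rot"],degrees=True)
    print("t",round(s["time_s"],2),"at",p.round(1),np.round(s["ee_rot"],2),"w",round(s["gripper_width"],1))
    for g in goals:
        Rg=Ro.from_euler("xyz",[180,0,g[3]],degrees=True)
        d=R.inv().apply(np.array(g[:3])-p)/500; r=(R.inv()*Rg).as_rotvec()/(np.pi/2)
        print(g,"->"," ".join(f"{v:.4f}" for v in [*d,*r]),"min rows",round(max(np.linalg.norm(d)*12,np.linalg.norm(r)*90/7.16),1))
if __name__=="__main__":
    plan(*[tuple(float(v) for v in a.split(",")) for a in sys.argv[1:]])
E
python3 go.py 552,205,300,161.2
python3 -c "
from h import *
c=calibration('wrist');R=cv2.Rodrigues(np.array(c['rvec']))[0];print(-R.T@np.array(c['tvec']).ravel(),c['mtx'])"
```

```text
t 0.65 at [132.1 559.6 236. ] [179.99   0.   166.72] w 91.5
(552.0, 205.0, 300.0, 161.2) -> -0.9803 -0.4973 -0.1280 0.0001 0.0000 0.0613 min rows 13.3
[ 69.72264062 575.33076318 385.29643733] [[335.55579501   0.         275.00014926]
 [  0.         335.55579501 206.28074211]
 [  0.           0.           1.        ]]
```

```bash
R="-0.98 -0.497 -0.128 0 0 0.0613"; python3 -m jog '-0.98 -0.497 -0.128 0 0 0.0613;-0.98 -0.497 -0.128 0 0 0.0613;-0.98 -0.497 -0.128 0 0 0.0613;-0.98 -0.497 -0.128 0 0 0.0613;-0.98 -0.497 -0.128 0 0 0.0613;-0.98 -0.497 -0.128 0 0 0.0613;-0.98 -0.497 -0.128 0 0 0.0613;-0.98 -0.497 -0.128 0 0 0.0613;-0.98 -0.497 -0.128 0 0 0.0613;-0.98 -0.497 -0.128 0 0 0.0613;-0.98 -0.497 -0.128 0 0 0.0613;-0.98 -0.497 -0.128 0 0 0.0613;-0.98 -0.497 -0.128 0 0 0.0613;-0.98 -0.497 -0.128 0 0 0.0613;-0.98 -0.497 -0.128 0 0 0.0613;-0.98 -0.497 -0.128 0 0 0.0613;-0.98 -0.497 -0.128 0 0 0.0613;-0.98 -0.497 -0.128 0 0 0.0613;-0.98 -0.497 -0.128 0 0 0.0613'
python3 - <<'E'
from h import *
import json
c=calibration("wrist"); im=save("wrist","wr1.png")
json.dump({k:np.array(v).tolist() for k,v in c.items()},open("cal1.json","w"))
a=cv2.imread("pics/wr1.png")
for x,y in((481.4,229.),(528.7,212.9),(576.1,196.7),(623.4,180.6)):
    cv2.circle(a,tuple(int(round(v)) for v in proj("wrist",(x,y,67))[0]),2,(0,0,255),-1)
cv2.imwrite("pics/wr1b.png",cv2.resize(a,(800,600)))
E
```

```text
time_s: 2.23
ee_pos: [550.8, 206.4, 300.1]
ee_rot: [180.0, -0.0, 161.3]
force: [0.0, -0.1, 0.4]
gripper_width: 91.4
```

View pics/wr1b.png

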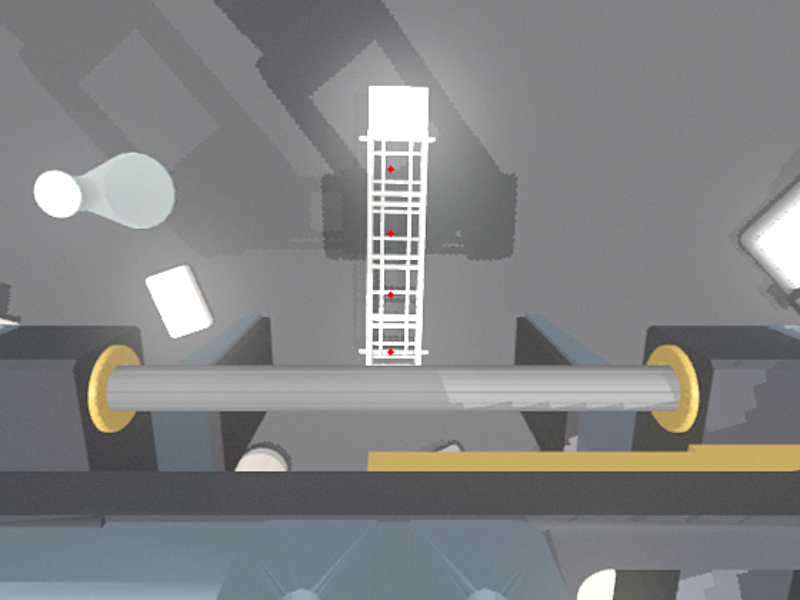

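The wrist view shows the plate at (398,112) and the rack running down to (395,360). My red dots sit about 6 px left of the centreline between the top rails (369 and 426), so I'll zoom in.

```bash
python3 - <<'E'
import cv2
a=cv2.imread("pics/wr1.png")[55:257,235:325]
b=cv2.resize(cv2.rotate(a,cv2.ROTATE_90_COUNTERCLOCKWISE),None,fx=3.9,fy=5,interpolation=cv2.INTER_CUBIC);print(b.shape)
cv2.imwrite("pics/wr1c.png",b)
E
```

```text
(450, 788, 3)
```

View pics/wr1c.png

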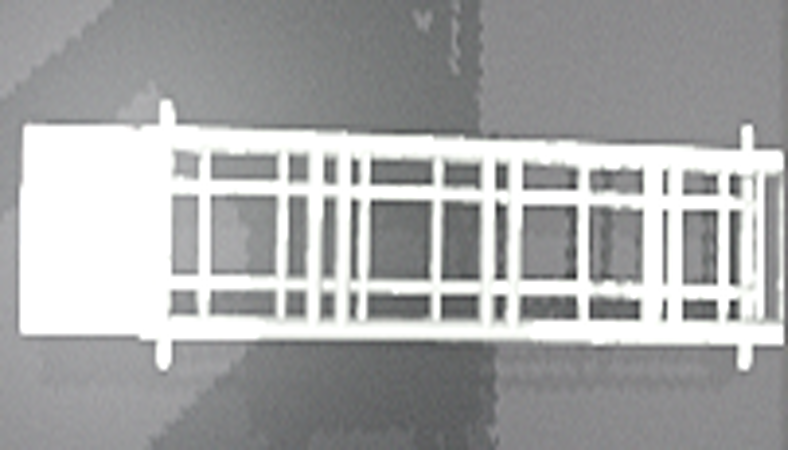

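```bash
python3 - <<'E'
from h import *
import json
cal=json.load(open("cal1.json")); 
px=lambda X,Y:(324.5-Y/5,55+X/3.9-.5)
for z in (3,67):
    A=ray("wrist",px(165,234),z,cal);B=ray("wrist",px(747,246.7),z,cal);d=A-B
    print(z,A,B,"len",np.linalg.norm(d),"yaw",np.degrees(np.arctan2(d[1],d[0])), "cen",(A+B)/2)
for n,X,z in(("pair12",328,67),("pair23",500,67),("pair34",657,67),("plate out",22,67)):
    print(n,ray("wrist",px(X,234+(X-165)*12.7/582),z,cal))
for Y in(138,328): print(ray("wrist",px(200,Y),67,cal))
# same in side/top check
print(proj("side",[(478,232,67),(623,183,67)]),proj("top",[(478,232,67)]))
E
```

```text
3 [456.9 242.8   3. ] [645.6 175.4   3. ] len 200.37577198853162 yaw 160.34425249023826 cen [551.25 209.1    3.  ]
67 [461.7 240.7  67. ] [623.3 182.9  67. ] len 171.62575564291038 yaw 160.319228019102 cen [542.5 211.8  67. ]
pair12 [503.6 225.7  67. ]
pair23 [550.6 208.9  67. ]
pair34 [596.  192.7  67. ]
plate out [426.7 253.1  67. ]
[477.3 257.5  67. ]
[463.9 218.2  67. ]
[[177.68321923 174.93289766]
 [229.82117313 165.69767861]] [[161.95998546 235.31292011]]
```

```bash
python3 go.py 565,-252,300,145.1
```

```text
t 2.28 at [550.9 206.2 300.1] [ 1.7999e+02 -1.0000e-02  1.6131e+02] w 91.4
(565.0, -252.0, 300.0, 145.1) -> -0.3203 -0.8592 0.0000 0.0002 -0.0001 0.1801 min rows 11.0
```

```bash
python3 -m jog '-0.32 -0.859 0 0 0 0.18;-0.32 -0.859 0 0 0 0.18;-0.32 -0.859 0 0 0 0.18;-0.32 -0.859 0 0 0 0.18;-0.32 -0.859 0 0 0 0.18;-0.32 -0.859 0 0 0 0.18;-0.32 -0.859 0 0 0 0.18;-0.32 -0.859 0 0 0 0.18;-0.32 -0.859 0 0 0 0.18;-0.32 -0.859 0 0 0 0.18;-0.32 -0.859 0 0 0 0.18;-0.32 -0.859 0 0 0 0.18;-0.32 -0.859 0 0 0 0.18;-0.32 -0.859 0 0 0 0.18;-0.32 -0.859 0 0 0 0.18;-0.32 -0.859 0 0 0 0.18'
python3 - <<'E'
from h import *
import json
c=calibration("wrist"); im=save("wrist","wr2.png").astype(int)
m=((im[...,2]-im[...,0]>60)&(im[...,2]-im[...,1]>40)).astype(np.uint8)
n,l,st,ce=cv2.connectedComponentsWithStats(m)
for i in range(1,n):
    if st[i,4]>150:
        q=st[i]; tc=(q[0]+q[2]/2-.5,q[1]+q[3]/2-.5)
        print(q,ce[i].round(1),ray("wrist",ce[i],118,c)[:2])
E
```

```text
time_s: 3.62
ee_pos: [565.1, -250.1, 300.4]
ee_rot: [180.0, -0.0, 145.2]
force: [-0.1, -0.6, 0.4]
gripper_width: 91.4
[ 256   96   36   37 1018] [274. 114.] [ 502.9 -206.7]
[257 150  35  35 894] [273.9 166.8] [ 544.1 -235.5]
[258 201  33  32 847] [273.9 216.2] [ 585.6 -264.4]
[260 246  29  10 191] [274.  251.8] [ 617.4 -286.4]
```

View pics/wr2.png

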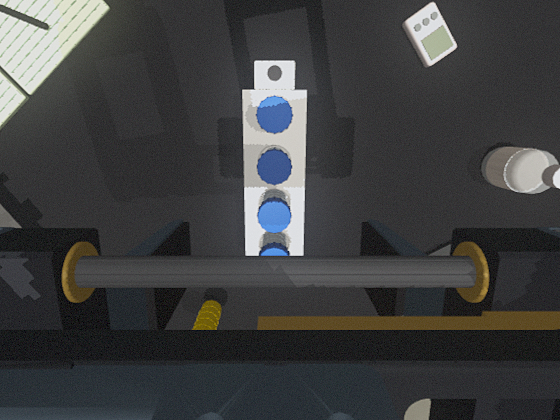

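```bash
python3 go.py 502.8,-210,150,145.1 502.8,-210,114,145.1
```

```text
t 3.67 at [ 565.1 -250.2  300.4] [179.97   0.   145.24] w 91.2
(502.8, -210.0, 150.0, 145.1) -> 0.1482 -0.0050 0.3007 0.0003 0.0000 0.0015 min rows 4.0
(502.8, -210.0, 114.0, 145.1) -> 0.1482 -0.0051 0.3727 0.0003 0.0000 0.0015 min rows 4.8
```

The wrist view shows the caps at (274,114), (274,167), (274,216) and (274,252), with the tab and its hole at (274,73). They agree with the top camera to within about 2.5 mm, so I'll grip tube one.

```bash
python3 go.py 502.8,-208.5,180,145.1 502.8,-208.5,114,145.1|tail -2; python3 -m jog '0.148 -0.007 0.24 0 0 0;0.148 -0.007 0.24 0 0 0;0.148 -0.007 0.24 0 0 0;0.148 -0.007 0.24 0 0 0;0.148 -0.007 0.24 0 0 0;0.148 -0.007 0.28 0 0 0;0.148 -0.007 0.32 0 0 0;0.148 -0.007 0.35 0 0 0;0.148 -0.007 0.372 0 0 0;0.148 -0.007 0.372 0 0 0;0.148 -0.007 0.372 0 0 0;0.148 -0.007 0.372 0 0 0'
python3 -m jog '0 0 0 0 0 0;0 0 0 0 0 0;0 0 0 0 0 0;0 0 0 0 0 0;0 0 0 0 0 0;0 0 0 0 0 0;0 0 0 0 0 0;0 0 0 0 0 0;0 0 0 0 0 0;0 0 0 0 0 0' -1 20
```

```text
(502.8, -208.5, 180.0, 145.1) -> 0.1499 -0.0026 0.2407 0.0003 0.0000 0.0015 min rows 3.4
(502.8, -208.5, 114.0, 145.1) -> 0.1499 -0.0026 0.3727 0.0003 0.0000 0.0015 min rows 4.8
time_s: 4.67
ee_pos: [504.0, -211.3, 116.0]
ee_rot: [179.9, 0.2, 145.3]
force: [-0.1, -0.7, 0.6]
gripper_width: 91.3
time_s: 5.5
ee_pos: [504.0, -211.3, 116.0]
ee_rot: [179.9, 0.2, 145.3]
force: [0.1, 0.4, 0.3]
gripper_width: 32.7
```

```bash
python3 -m jog '0 0 -0.06 0 0 0;0 0 -0.14 0 0 0;0 0 -0.22 0 0 0;0 0 -0.29 0 0 0;0 0 -0.29 0 0 0;0 0 -0.29 0 0 0;0 0 -0.29 0 0 0' ; python3 go.py 480.6,232.5,260,160.5
```

```text
time_s: 6.08
ee_pos: [502.9, -210.9, 260.0]
ee_rot: [180.0, 0.1, 145.3]
force: [-0.6, -0.4, -0.7]
gripper_width: 32.3
t 6.08 at [ 502.9 -210.9  260. ] [1.7996e+02 1.0000e-01 1.4527e+02] w 32.3
(480.6, 232.5, 260.0, 160.5) -> 0.5418 0.7033 -0.0003 0.0003 0.0012 -0.1692 min rows 10.7
```

```bash
python3 -m jog '0.542 0.703 0 0 0 -0.169;0.542 0.703 0 0 0 -0.169;0.542 0.703 0 0 0 -0.169;0.542 0.703 0 0 0 -0.169;0.542 0.703 0 0 0 -0.169;0.542 0.703 0 0 0 -0.169;0.542 0.703 0 0 0 -0.169;0.542 0.703 0 0 0 -0.169;0.542 0.703 0 0 0 -0.169;0.542 0.703 0 0 0 -0.169;0.542 0.703 0 0 0 -0.169;0.542 0.703 0 0 0 -0.169;0.542 0.703 0 0 0 -0.169;0.542 0.703 0 0 0 -0.169;0.542 0.703 0.11 0 0 -0.169;0.542 0.703 0.12 0 0 -0.169;0.542 0.703 0.12 0 0 -0.169;0.542 0.703 0.12 0 0 -0.169'
python3 - <<'E'
from h import *
from go import plan
plan((480.6,232.5,140,160.5),(480.6,232.5,116.5,160.5))
save("wrist","wr3.png"); save("side","s3.png"); save("top","t3.png")
a=cv2.imread("pics/wr3.png"); b=cv2.imread("pics/s3.png")[90:230,130:270]; c=cv2.imread("pics/t3.png")[155:275,130:250]
cv2.imwrite("pics/m3.png",np.hstack([cv2.resize(a,(400,300)),cv2.resize(b,(300,300),interpolation=cv2.INTER_CUBIC)]))
cv2.imwrite("pics/m3.png",np.vstack([np.hstack([cv2.resize(a[:260],(430,300)),cv2.resize(b,(300,300),interpolation=cv2.INTER_CUBIC)])]))
E
```

```text
time_s: 7.58
ee_pos: [480.2, 230.8, 199.1]
ee_rot: [-179.9, 0.0, 160.4]
force: [-0.2, 0.1, 0.4]
gripper_width: 32.7
t 7.58 at [480.2 230.8 199.1] [-179.89    0.    160.37] w 32.7
(480.6, 232.5, 140, 160.5) -> 0.0004 0.0036 0.1181 -0.0012 0.0000 -0.0015 min rows 1.4
(480.6, 232.5, 116.5, 160.5) -> 0.0004 0.0037 0.1651 -0.0012 0.0000 -0.0015 min rows 2.0
```

View pics/m3.png

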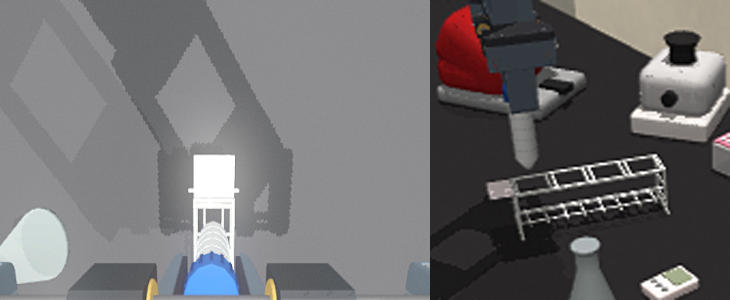

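The tube hangs over cell one. In the wrist view the plate (194–236, centre ~214.5) sits slightly right of the tube (centre ~211.5), so I'll measure that offset.

```bash
python3 - <<'E'
from h import *
im=cv2.imread("pics/wr3.png").astype(int); g=im.sum(2)/3
for r in range(140,165,6):
    x=np.where(g[r,230:330]>245)[0]+230; print("plate",r,x.min(),x.max(),ray("wrist",((x.min()+x.max())/2,r),67))
for r in (180,186,190):
    x=np.where(g[r,230:330]>235)[0]+230; print("rails",r,x.min(),x.max(),ray("wrist",((x.min()+x.max())/2,r),67))
r=235;m=(im[r:250,:,0]-im[r:250,:,2]>60); x=np.where(m[:, 200:350].any(0))[0]+200;print("cap",x.min(),x.max())
x=np.where((im[228,:,0]-im[228,:,2]>60))[0];print(x.min() if len(x) else 0,x.max() if len(x) else 0)
E
```

```text
plate 140 252 305 [433.5 253.8  67. ]
plate 146 252 304 [438.  251.7  67. ]
plate 152 252 304 [442.7 250.1  67. ]
plate 158 252 304 [447.4 248.4  67. ]
plate 164 246 310 [452.1 246.7  67. ]
rails 180 252 304 [465.  242.2  67. ]
rails 186 252 304 [469.9 240.4  67. ]
rails 190 252 304 [473.2 239.3  67. ]
cap 240 310
250 300
```

```bash
python3 -m jog '-0.004 0.005 0.02 0 0 0;-0.004 0.005 0.06 0 0 0;-0.004 0.005 0.09 0 0 0;-0.004 0.005 0.11 0 0 0;-0.004 0.005 0.125 0 0 0;-0.004 0.005 0.135 0 0 0;-0.004 0.005 0.145 0 0 0;-0.004 0.005 0.15 0 0 0;-0.004 0.005 0.15 0 0 0'; python3 go.py 482.9,232.5,116.5,160.4
```

```text
time_s: 8.48
ee_pos: [484.8, 234.0, 126.4]
ee_rot: [179.9, 0.2, 160.4]
force: [-0.3, -0.9, -0.8]
gripper_width: 32.9
t 8.48 at [484.8 234.  126.4] [179.87   0.24 160.42] w 32.9
(482.9, 232.5, 116.5, 160.4) -> 0.0027 -0.0041 0.0197 0.0015 0.0026 0.0002 min rows 0.2
```

```bash
python3 -m jog '0.002 -0.003 0.004 0 0 0;0.002 -0.003 0.008 0 0 0;0.002 -0.003 0.012 0 0 0;0.002 -0.003 0.015 0 0 0;0.002 -0.003 0.018 0 0 0;0.002 -0.003 0.02 0 0 0;0.002 -0.003 0.021 0 0 0;0.002 -0.003 0.021 0 0 0'
```

```text
time_s: 9.15
ee_pos: [483.3, 232.4, 116.2]
ee_rot: [179.9, 0.2, 160.4]
force: [-1.1, -2.4, 3.6]
gripper_width: 32.9
```

```bash
python3 -m jog '0 0 0 0 0 0;0 0 0 0 0 0;0 0 0 0 0 0;0 0 0 0 0 0;0 0 0 0 0 0;0 0 0 0 0 0' 0.5; python3 -m jog '0 0 -0.06 0 0 0;0 0 -0.14 0 0 0;0 0 -0.22 0 0 0;0 0 -0.22 0 0 0;0 0 -0.22 0 0 0'; python3 - <<'E'
from h import *
from go import plan
plan((543.9,-236.5,215,145.1))
save("wrist","wr4.png"); save("side","s4.png")
a=cv2.imread("pics/wr4.png"); b=cv2.imread("pics/s4.png")[130:220,140:260]
cv2.imwrite("pics/m4.png",np.hstack([cv2.resize(a[:260],(400,300)),cv2.resize(b,(400,300),interpolation=cv2.INTER_CUBIC)]))
E
```

```text
time_s: 9.65
ee_pos: [483.3, 232.6, 116.1]
ee_rot: [179.9, 0.2, 160.4]
force: [-0.1, -0.6, 0.4]
gripper_width: 67.9
time_s: 10.07
ee_pos: [484.0, 233.2, 228.6]
ee_rot: [179.7, 0.5, 160.4]
force: [-0.3, 0.2, 0.2]
gripper_width: 68.4
t 10.07 at [484.  233.2 228.6] [179.66   0.49 160.43] w 68.4
(543.9, -236.5, 215, 145.1) -> -0.4272 -0.8452 0.0259 0.0045 0.0050 0.1704 min rows 11.4
```

View pics/m4.png

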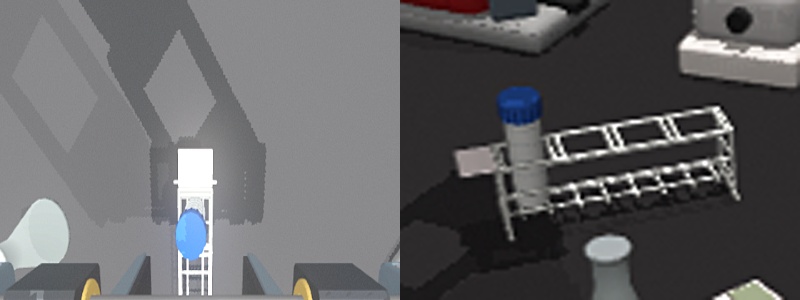

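Tube one stands in the cell by the tag plate, down on the low wires (side crop (520,150)). Next is tube two.

```bash
python3 -m jog '-0.427 -0.845 -0.03 0.004 0.005 0.17;-0.427 -0.845 -0.03 0.004 0.005 0.17;-0.427 -0.845 -0.03 0.004 0.005 0.17;-0.427 -0.845 -0.03 0.004 0.005 0.17;-0.427 -0.845 -0.03 0.004 0.005 0.17;-0.427 -0.845 -0.03 0.004 0.005 0.17;-0.427 -0.845 -0.03 0.004 0.005 0.17;-0.427 -0.845 -0.03 0.004 0.005 0.17;-0.427 -0.845 -0.03 0.004 0.005 0.17;-0.427 -0.845 -0.03 0.004 0.005 0.17;-0.427 -0.845 -0.03 0.004 0.005 0.17;-0.427 -0.845 -0.03 0.004 0.005 0.17;-0.427 -0.845 -0.03 0.004 0.005 0.17;-0.427 -0.845 0.03 0.004 0.005 0.17;-0.427 -0.845 0.08 0.004 0.005 0.17;-0.427 -0.845 0.1 0.004 0.005 0.17;-0.427 -0.845 0.1 0.004 0.005 0.17;-0.427 -0.845 0.1 0.004 0.005 0.17'; python3 go.py 543.9,-236.5,114.5,145.1
```

```text
time_s: 11.67
ee_pos: [541.9, -236.2, 175.3]
ee_rot: [-179.7, -0.3, 145.2]
force: [0.6, -0.3, 1.3]
gripper_width: 68.2
t 11.67 at [ 541.9 -236.2  175.3] [-179.66   -0.32  145.19] w 68.2
(543.9, -236.5, 114.5, 145.1) -> -0.0042 0.0025 0.1216 -0.0037 -0.0036 0.0010 min rows 1.5
```

```bash
python3 -m jog '-0.004 0.002 0.03 -0.004 -0.004 0;-0.004 0.002 0.07 -0.004 -0.004 0;-0.004 0.002 0.1 -0.004 -0.004 0;-0.004 0.002 0.122 -0.004 -0.004 0;-0.004 0.002 0.122 -0.004 -0.004 0;-0.004 0.002 0.122 -0.004 -0.004 0;-0.004 0.002 0.122 -0.004 -0.004 0'
python3 -m jog '0 0 0 0 0 0;0 0 0 0 0 0;0 0 0 0 0 0;0 0 0 0 0 0;0 0 0 0 0 0;0 0 0 0 0 0;0 0 0 0 0 0' -1 20
python3 -m jog '0 0 -0.06 0 0 0;0 0 -0.14 0 0 0;0 0 -0.22 0 0 0;0 0 -0.29 0 0 0;0 0 -0.29 0 0 0;0 0 -0.29 0 0 0;0 0 -0.29 0 0 0;0 0 -0.29 0 0 0' ; python3 go.py 528.5,216,260,160.4
```

```text
time_s: 12.25
ee_pos: [544.7, -236.9, 115.8]
ee_rot: [179.9, 0.2, 145.2]
force: [0.8, 0.1, 0.5]
gripper_width: 68.3
time_s: 12.83
ee_pos: [544.7, -236.9, 115.9]
ee_rot: [179.9, 0.2, 145.2]
force: [0.1, 0.5, 0.8]
gripper_width: 32.8
time_s: 13.5
ee_pos: [543.3, -236.3, 258.8]
ee_rot: [180.0, -0.0, 145.2]
force: [-0.4, 0.1, -1.6]
gripper_width: 33.0
t 13.5 at [ 543.3 -236.3  258.8] [ 1.7999e+02 -4.0000e-02  1.4521e+02] w 33.0
(528.5, 216.0, 260.0, 160.4) -> 0.5404 0.7260 -0.0020 0.0002 -0.0004 -0.1688 min rows 10.9
```

```bash
python3 -m jog '0.54 0.726 0 0 0 -0.169;0.54 0.726 0 0 0 -0.169;0.54 0.726 0 0 0 -0.169;0.54 0.726 0 0 0 -0.169;0.54 0.726 0 0 0 -0.169;0.54 0.726 0 0 0 -0.169;0.54 0.726 0 0 0 -0.169;0.54 0.726 0 0 0 -0.169;0.54 0.726 0 0 0 -0.169;0.54 0.726 0 0 0 -0.169;0.54 0.726 0 0 0 -0.169;0.54 0.726 0 0 0 -0.169;0.54 0.726 0 0 0 -0.169;0.54 0.726 0 0 0 -0.169;0.54 0.726 0.06 0 0 -0.169;0.54 0.726 0.12 0 0 -0.169;0.54 0.726 0.12 0 0 -0.169;0.54 0.726 0.12 0 0 -0.169;0.54 0.726 0.12 0 0 -0.169;0.54 0.726 0.12 0 0 -0.169'
python3 - <<'E'
from h import *
from go import plan
plan((528.6,216,130,160.4))
save("wrist","wr5.png")
im=cv2.imread("pics/wr5.png").astype(int)
m=((im[...,0]-im[...,2]>60)&(im[...,0]-im[...,1]>30)).astype(np.uint8)
n,l,st,ce=cv2.connectedComponentsWithStats(m)
for i in range(1,n):
    if st[i,4]>150: print(st[i],ce[i].round(1),ray("wrist",ce[i],118))
g=im.sum(2)/3
for r in range(110,200,10):
    x=np.where(g[r,230:330]>240)[0]+230
    if len(x): print(r,x.min(),x.max())
E
```

```text
time_s: 15.17
ee_pos: [529.9, 215.7, 201.0]
ee_rot: [179.8, 0.1, 160.4]
force: [-0.1, 0.1, -0.8]
gripper_width: 33.1
t 15.17 at [529.9 215.7 201. ] [1.7985e+02 1.2000e-01 1.6036e+02] w 33.1
(528.6, 216, 130, 160.4) -> 0.0029 -0.0006 0.1420 0.0017 0.0013 -0.0005 min rows 1.7
[ 242  121   53   50 1671] [269.7 147.5] [481.8 230.3 118. ]
[ 240  222   71   34 1816] [274.9 241.5] [546.8 210.9 118. ]
[246 288  59  14 513] [275.  292.7] [585.4 197.1 118. ]
110 242 302
120 247 302
130 249 302
140 297 301
150 293 301
160 297 300
170 249 300
180 249 300
190 249 300
```

View pics/wr5.png

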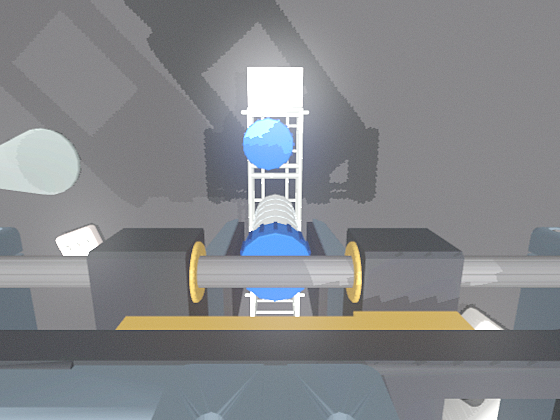

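Tube one's cap is at (269,146), about 4 mm off the rail centreline but within the cell slack. The rails (249–300) are centred under the gripper, so I'll lower tube two.

```bash
python3 -m jog '0.002 0 0.02 0 0 0;0.002 0 0.06 0 0 0;0.002 0 0.09 0 0 0;0.002 0 0.11 0 0 0;0.002 0 0.125 0 0 0;0.002 0 0.135 0 0 0;0.002 0 0.145 0 0 0;0.002 0 0.153 0 0 0;0.002 0 0.153 0 0 0'; python3 go.py 529,216,116.5,160.4
```

```text
time_s: 15.97
ee_pos: [528.9, 216.2, 124.0]
ee_rot: [179.9, 0.1, 160.4]
force: [-0.3, -0.0, -0.7]
gripper_width: 32.4
t 15.97 at [528.9 216.2 124. ] [1.7987e+02 1.0000e-01 1.6038e+02] w 32.4
(529.0, 216.0, 116.5, 160.4) -> -0.0003 -0.0004 0.0151 0.0015 0.0011 -0.0002 min rows 0.2
```

```bash
python3 -m jog '0 0 0.004 0 0 0;0 0 0.008 0 0 0;0 0 0.012 0 0 0;0 0 0.014 0 0 0;0 0 0.016 0 0 0;0 0 0.017 0 0 0;0 0 0.017 0 0 0'; python3 -m jog '0 0 0 0 0 0;0 0 0 0 0 0;0 0 0 0 0 0;0 0 0 0 0 0;0 0 0 0 0 0;0 0 0 0 0 0' 0.5; python3 -m jog '0 0 -0.06 0 0 0;0 0 -0.14 0 0 0;0 0 -0.22 0 0 0;0 0 -0.24 0 0 0;0 0 -0.24 0 0 0;0 0 -0.24 0 0 0'; python3 - <<'E'
from h import *
from go import plan
plan((585.2,-265.4,245,145.1))
save("side","s5.png"); save("wrist","wr6.png")
im=cv2.imread("pics/wr6.png").astype(int)
m=((im[...,0]-im[...,2]>60)&(im[...,0]-im[...,1]>30)).astype(np.uint8)
n,l,st,ce=cv2.connectedComponentsWithStats(m)
for i in range(1,n):
    if st[i,4]>150: print(st[i],ce[i].round(1),ray("wrist",ce[i],118))
E
```

```text
time_s: 16.55
ee_pos: [529.0, 216.2, 115.8]
ee_rot: [179.9, 0.1, 160.4]
force: [-0.6, 0.1, 1.7]
gripper_width: 32.8
time_s: 17.05
ee_pos: [529.0, 216.2, 115.7]
ee_rot: [179.9, 0.1, 160.4]
force: [-0.0, -0.7, 0.4]
gripper_width: 67.7
time_s: 17.55
ee_pos: [528.4, 215.9, 235.5]
ee_rot: [179.9, 0.1, 160.4]
force: [-0.8, -0.9, -0.7]
gripper_width: 68.6
t 17.55 at [528.4 215.9 235.5] [1.7986e+02 1.2000e-01 1.6038e+02] w 68.6
(585.2, -265.4, 245, 145.1) -> -0.4303 -0.8686 -0.0203 0.0017 0.0011 0.1697 min rows 11.6
[ 247  121   46   47 1407] [270.4 146.2] [480.2 229.6 118. ]
[ 253  183   43   46 1461] [274.5 205.6] [526.  216.6 118. ]
```

Tube two is home and centred. Next is tube three.

```bash
python3 -m jog '-0.43 -0.868 -0.02 0.001 0.001 0.17;-0.43 -0.868 -0.02 0.001 0.001 0.17;-0.43 -0.868 -0.02 0.001 0.001 0.17;-0.43 -0.868 -0.02 0.001 0.001 0.17;-0.43 -0.868 -0.02 0.001 0.001 0.17;-0.43 -0.868 -0.02 0.001 0.001 0.17;-0.43 -0.868 -0.02 0.001 0.001 0.17;-0.43 -0.868 -0.02 0.001 0.001 0.17;-0.43 -0.868 -0.02 0.001 0.001 0.17;-0.43 -0.868 -0.02 0.001 0.001 0.17;-0.43 -0.868 -0.02 0.001 0.001 0.17;-0.43 -0.868 -0.02 0.001 0.001 0.17;-0.43 -0.868 -0.02 0.001 0.001 0.17;-0.43 -0.868 -0.02 0.001 0.001 0.17;-0.43 -0.868 0.05 0.001 0.001 0.17;-0.43 -0.868 0.12 0.001 0.001 0.17;-0.43 -0.868 0.12 0.001 0.001 0.17;-0.43 -0.868 0.12 0.001 0.001 0.17;-0.43 -0.868 0.12 0.001 0.001 0.17'; python3 go.py 585.2,-265.4,114.5,145.1
```

```text
time_s: 19.23
ee_pos: [585.0, -264.6, 174.7]
ee_rot: [-179.9, -0.1, 145.1]
force: [0.3, -0.5, 1.0]
gripper_width: 68.5
t 19.23 at [ 585.  -264.6  174.7] [-1.7989e+02 -7.0000e-02  1.4515e+02] w 68.5
(585.2, -265.4, 114.5, 145.1) -> -0.0013 -0.0009 0.1204 -0.0013 -0.0007 0.0005 min rows 1.4
```

```bash
python3 -m jog '-0.001 -0.001 0.03 0 0 0;-0.001 -0.001 0.07 0 0 0;-0.001 -0.001 0.1 0 0 0;-0.001 -0.001 0.12 0 0 0;-0.001 -0.001 0.12 0 0 0;-0.001 -0.001 0.12 0 0 0;-0.001 -0.001 0.12 0 0 0'
python3 -m jog '0 0 0 0 0 0;0 0 0 0 0 0;0 0 0 0 0 0;0 0 0 0 0 0;0 0 0 0 0 0;0 0 0 0 0 0;0 0 0 0 0 0' -1 20
python3 -m jog '0 0 -0.06 0 0 0;0 0 -0.14 0 0 0;0 0 -0.22 0 0 0;0 0 -0.29 0 0 0;0 0 -0.29 0 0 0;0 0 -0.29 0 0 0;0 0 -0.29 0 0 0;0 0 -0.29 0 0 0' ; python3 go.py 576.1,199.6,260,160.4
```

```text
time_s: 19.82
ee_pos: [586.1, -265.7, 116.5]
ee_rot: [-179.9, 0.1, 145.2]
force: [-0.0, -0.8, 0.6]
gripper_width: 68.4
time_s: 20.4
ee_pos: [586.2, -265.7, 116.6]
ee_rot: [-179.9, 0.1, 145.2]
force: [-0.2, -0.2, 0.9]
gripper_width: 32.8
time_s: 21.07
ee_pos: [585.1, -264.9, 259.2]
ee_rot: [-179.9, -0.1, 145.2]
force: [0.2, 0.5, -1.1]
gripper_width: 32.8
t 21.07 at [ 585.1 -264.9  259.2] [-1.7987e+02 -1.3000e-01  1.4516e+02] w 32.8
(576.1, 199.6, 260.0, 160.4) -> 0.5455 0.7523 -0.0020 -0.0012 -0.0017 -0.1693 min rows 11.2
```

```bash
python3 -m jog '0.545 0.752 0 -0.001 -0.001 -0.169;0.545 0.752 0 -0.001 -0.001 -0.169;0.545 0.752 0 -0.001 -0.001 -0.169;0.545 0.752 0 -0.001 -0.001 -0.169;0.545 0.752 0 -0.001 -0.001 -0.169;0.545 0.752 0 -0.001 -0.001 -0.169;0.545 0.752 0 -0.001 -0.001 -0.169;0.545 0.752 0 -0.001 -0.001 -0.169;0.545 0.752 0 -0.001 -0.001 -0.169;0.545 0.752 0 -0.001 -0.001 -0.169;0.545 0.752 0 -0.001 -0.001 -0.169;0.545 0.752 0 -0.001 -0.001 -0.169;0.545 0.752 0 -0.001 -0.001 -0.169;0.545 0.752 0 -0.001 -0.001 -0.169;0.545 0.752 0.06 -0.001 -0.001 -0.169;0.545 0.752 0.12 -0.001 -0.001 -0.169;0.545 0.752 0.12 -0.001 -0.001 -0.169;0.545 0.752 0.12 -0.001 -0.001 -0.169;0.545 0.752 0.12 -0.001 -0.001 -0.169;0.545 0.752 0.12 -0.001 -0.001 -0.169'
python3 - <<'E'
from h import *
from go import plan
plan((576.1,199.4,130,160.4))
save("wrist","wr7.png")
im=cv2.imread("pics/wr7.png").astype(int)
g=im.sum(2)/3
for r in (60,72,100,140,180,190):
    x=np.where(g[r,230:330]>240)[0]+230
    if len(x): print(r,x.min(),x.max())
E
```

```text
time_s: 22.73
ee_pos: [577.3, 198.9, 201.1]
ee_rot: [179.9, 0.1, 160.3]
force: [0.0, 0.1, -1.3]
gripper_width: 32.8
t 22.73 at [577.3 198.9 201.1] [1.7989e+02 1.1000e-01 1.6031e+02] w 32.8
(576.1, 199.4, 130, 160.4) -> 0.0029 -0.0001 0.1422 0.0012 0.0012 -0.0010 min rows 1.7
72 298 302
100 247 302
```

```bash
python3 -m jog '0.002 0 0.02 0 0 0;0.002 0 0.06 0 0 0;0.002 0 0.09 0 0 0;0.002 0 0.11 0 0 0;0.002 0 0.125 0 0 0;0.002 0 0.135 0 0 0;0.002 0 0.145 0 0 0;0.002 0 0.153 0 0 0;0.002 0 0.153 0 0 0'; python3 go.py 576.1,199.4,116.5,160.4
```

```text
time_s: 23.53
ee_pos: [576.3, 199.4, 124.1]
ee_rot: [179.9, 0.1, 160.3]
force: [-0.1, -0.2, -0.4]
gripper_width: 32.3
t 23.53 at [576.3 199.4 124.1] [1.7990e+02 9.0000e-02 1.6032e+02] w 32.3
(576.1, 199.4, 116.5, 160.4) -> 0.0004 -0.0002 0.0153 0.0011 0.0009 -0.0009 min rows 0.2
```

```bash
python3 -m jog '0 0 0.004 0 0 0;0 0 0.008 0 0 0;0 0 0.012 0 0 0;0 0 0.014 0 0 0;0 0 0.015 0 0 0;0 0 0.016 0 0 0;0 0 0.016 0 0 0'; python3 -m jog '0 0 0 0 0 0;0 0 0 0 0 0;0 0 0 0 0 0;0 0 0 0 0 0;0 0 0 0 0 0;0 0 0 0 0 0' 0.5; python3 -m jog '0 0 -0.06 0 0 0;0 0 -0.14 0 0 0;0 0 -0.22 0 0 0;0 0 -0.24 0 0 0;0 0 -0.24 0 0 0;0 0 -0.24 0 0 0'; python3 go.py 626.7,-294.2,245,145.1
```

```text
time_s: 24.12
ee_pos: [576.4, 199.4, 116.4]
ee_rot: [179.9, 0.1, 160.3]
force: [-0.5, -1.1, 1.6]
gripper_width: 32.6
time_s: 24.62
ee_pos: [576.4, 199.4, 116.4]
ee_rot: [179.9, 0.1, 160.3]
force: [-0.1, -0.5, 0.2]
gripper_width: 67.8
time_s: 25.12
ee_pos: [575.9, 199.2, 236.2]
ee_rot: [179.9, 0.1, 160.3]
force: [-0.9, 0.3, -1.1]
gripper_width: 68.5
t 25.12 at [575.9 199.2 236.2] [1.7990e+02 1.1000e-01 1.6033e+02] w 68.5
(626.7, -294.2, 245.0, 145.1) -> -0.4279 -0.8950 -0.0184 0.0013 0.0010 0.1692 min rows 11.9
```

```bash
python3 -m jog '-0.428 -0.895 -0.02 0.001 0.001 0.169;-0.428 -0.895 -0.02 0.001 0.001 0.169;-0.428 -0.895 -0.02 0.001 0.001 0.169;-0.428 -0.895 -0.02 0.001 0.001 0.169;-0.428 -0.895 -0.02 0.001 0.001 0.169;-0.428 -0.895 -0.02 0.001 0.001 0.169;-0.428 -0.895 -0.02 0.001 0.001 0.169;-0.428 -0.895 -0.02 0.001 0.001 0.169;-0.428 -0.895 -0.02 0.001 0.001 0.169;-0.428 -0.895 -0.02 0.001 0.001 0.169;-0.428 -0.895 -0.02 0.001 0.001 0.169;-0.428 -0.895 -0.02 0.001 0.001 0.169;-0.428 -0.895 -0.02 0.001 0.001 0.169;-0.428 -0.895 -0.02 0.001 0.001 0.169;-0.428 -0.895 0.05 0.001 0.001 0.169;-0.428 -0.895 0.12 0.001 0.001 0.169;-0.428 -0.895 0.12 0.001 0.001 0.169;-0.428 -0.895 0.12 0.001 0.001 0.169;-0.428 -0.895 0.12 0.001 0.001 0.169'; python3 go.py 626.7,-294.2,114.5,145.1
```

```text
time_s: 26.7
ee_pos: [627.6, -293.3, 176.8]
ee_rot: [180.0, 0.0, 145.2]
force: [-0.4, -0.3, 0.9]
gripper_width: 68.3
t 26.7 at [ 627.6 -293.3  176.8] [1.7995e+02 5.0000e-02 1.4519e+02] w 68.3
(626.7, -294.2, 114.5, 145.1) -> 0.0005 -0.0026 0.1247 0.0005 0.0005 0.0010 min rows 1.5
```

```bash
python3 -m jog '0 -0.002 0.03 0 0 0;0 -0.002 0.07 0 0 0;0 -0.002 0.1 0 0 0;0 -0.002 0.124 0 0 0;0 -0.002 0.124 0 0 0;0 -0.002 0.124 0 0 0;0 -0.002 0.124 0 0 0'
python3 -m jog '0 0 0 0 0 0;0 0 0 0 0 0;0 0 0 0 0 0;0 0 0 0 0 0;0 0 0 0 0 0;0 0 0 0 0 0;0 0 0 0 0 0' -1 20
python3 -m jog '0 0 -0.06 0 0 0;0 0 -0.14 0 0 0;0 0 -0.22 0 0 0;0 0 -0.29 0 0 0;0 0 -0.29 0 0 0;0 0 -0.29 0 0 0;0 0 -0.29 0 0 0;0 0 -0.29 0 0 0' ; python3 go.py 622.8,182.6,260,160.4
```

```text
time_s: 27.28
ee_pos: [628.1, -294.4, 116.8]
ee_rot: [179.9, 0.2, 145.2]
force: [0.2, 0.2, 0.9]
gripper_width: 68.4
time_s: 27.87
ee_pos: [628.1, -294.5, 116.8]
ee_rot: [179.9, 0.2, 145.2]
force: [-0.2, -0.0, 0.2]
gripper_width: 32.5
time_s: 28.53
ee_pos: [626.7, -293.9, 259.5]
ee_rot: [180.0, -0.0, 145.2]
force: [0.2, -0.8, -1.1]
gripper_width: 32.8
t 28.53 at [ 626.7 -293.9  259.5] [179.96  -0.   145.2 ] w 32.8
(622.8, 182.6, 260.0, 160.4) -> 0.5504 0.7780 -0.0005 0.0004 0.0000 -0.1689 min rows 11.4
```

```bash
python3 -m jog '0.55 0.778 0 0 0 -0.169;0.55 0.778 0 0 0 -0.169;0.55 0.778 0 0 0 -0.169;0.55 0.778 0 0 0 -0.169;0.55 0.778 0 0 0 -0.169;0.55 0.778 0 0 0 -0.169;0.55 0.778 0 0 0 -0.169;0.55 0.778 0 0 0 -0.169;0.55 0.778 0 0 0 -0.169;0.55 0.778 0 0 0 -0.169;0.55 0.778 0 0 0 -0.169;0.55 0.778 0 0 0 -0.169;0.55 0.778 0 0 0 -0.169;0.55 0.778 0 0 0 -0.169;0.55 0.778 0 0 0 -0.169;0.55 0.778 0.06 0 0 -0.169;0.55 0.778 0.12 0 0 -0.169;0.55 0.778 0.12 0 0 -0.169;0.55 0.778 0.12 0 0 -0.169;0.55 0.778 0.12 0 0 -0.169'
python3 - <<'E'
from h import *
from go import plan
plan((623.4,182.6,130,160.4))
save("wrist","wr8.png"); save("side","s8.png")
a=cv2.imread("pics/wr8.png"); b=cv2.imread("pics/s8.png")[80:220,140:260]
cv2.imwrite("pics/m8.png",np.hstack([cv2.resize(a[:300],(450,350)),cv2.resize(b,(300,350),interpolation=cv2.INTER_CUBIC)]))
E
```

```text
time_s: 30.2
ee_pos: [623.9, 181.6, 201.1]
ee_rot: [179.9, 0.1, 160.3]
force: [0.1, 0.4, 0.9]
gripper_width: 32.7
t 30.2 at [623.9 181.6 201.1] [1.7991e+02 1.0000e-01 1.6032e+02] w 32.7
(623.4, 182.6, 130, 160.4) -> 0.0018 0.0013 0.1423 0.0010 0.0011 -0.0009 min rows 1.7
```

View pics/m8.png

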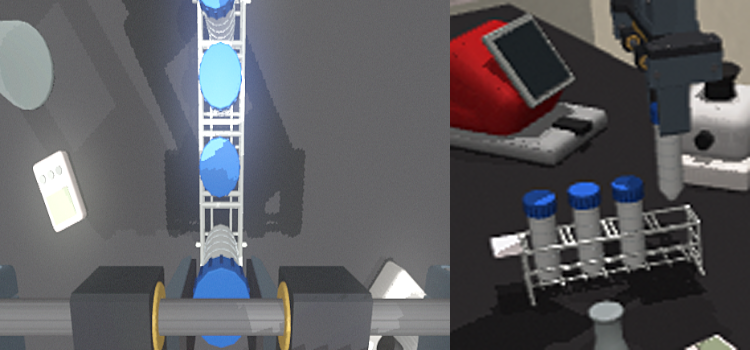

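Three tubes stand in cells one to three, with caps at side-crop (540,203), (584,195) and (628,188). The fourth hangs over the last cell, centred between the rails, so I'll lower it.

```bash
python3 -m jog '0.002 0.001 0.02 0 0 0;0.002 0.001 0.06 0 0 0;0.002 0.001 0.09 0 0 0;0.002 0.001 0.11 0 0 0;0.002 0.001 0.125 0 0 0;0.002 0.001 0.135 0 0 0;0.002 0.001 0.145 0 0 0;0.002 0.001 0.153 0 0 0;0.002 0.001 0.153 0 0 0'; python3 go.py 623.4,182.6,116.8,160.4
```

```text
time_s: 31.05
ee_pos: [623.6, 183.1, 125.0]
ee_rot: [179.9, 0.2, 160.4]
force: [-0.1, -0.0, 0.4]
gripper_width: 32.6
t 31.05 at [623.6 183.1 125. ] [1.7986e+02 1.7000e-01 1.6036e+02] w 32.6
(623.4, 182.6, 116.8, 160.4) -> 0.0001 -0.0011 0.0164 0.0015 0.0019 -0.0005 min rows 0.2
```

```bash
python3 -m jog '0 -0.001 0.004 0 0 0;0 -0.001 0.008 0 0 0;0 -0.001 0.012 0 0 0;0 -0.001 0.014 0 0 0;0 -0.001 0.016 0 0 0;0 -0.001 0.017 0 0 0;0 -0.001 0.017 0 0 0'; python3 -m jog '0 0 0 0 0 0;0 0 0 0 0 0;0 0 0 0 0 0;0 0 0 0 0 0;0 0 0 0 0 0;0 0 0 0 0 0' 0.5; python3 -m jog '0 0 -0.06 0 0 0;0 0 -0.14 0 0 0;0 0 -0.22 0 0 0;0 0 -0.3 0 0 0;0 0 -0.36 0 0 0;0 0 -0.36 0 0 0;0 0 -0.36 0 0 0;-0.2 -0.3 -0.36 0 0 0;-0.2 -0.3 -0.36 0 0 0;-0.2 -0.3 -0.36 0 0 0;-0.2 -0.3 -0.36 0 0 0;-0.2 -0.3 -0.36 0 0 0;-0.2 -0.3 -0.36 0 0 0'; python3 - <<'E'
from h import *
save("top","t9.png"); save("side","s9.png")
b=cv2.imread("pics/s9.png")
cv2.imwrite("pics/m9.png",np.hstack([cv2.resize(b[130:280,145:320],(420,360),interpolation=cv2.INTER_CUBIC),cv2.resize(cv2.imread("pics/t9.png")[120:280,130:290],(360,360),interpolation=cv2.INTER_CUBIC)]))
for n in("top","side"):
    im=cv2.imread(f"pics/{'t' if n=='top' else 's'}9.png").astype(int)
    m=((im[...,0]-im[...,2]>60)).astype(np.uint8)
    k,l,st,ce=cv2.connectedComponentsWithStats(m)
    for i in range(1,k):
        if st[i,4]>40: print(n,st[i],ray(n,ce[i],113))
    for q in("bottle","flask"):
        for r in tip_of(q,n)[:1]: print(n,q,r["location"],ray(n,r["location"],0)[:2])
E
```

```text
time_s: 31.63
ee_pos: [623.6, 182.5, 116.8]
ee_rot: [179.9, 0.2, 160.4]
force: [0.8, -0.4, 1.0]
gripper_width: 32.9
time_s: 32.13
ee_pos: [623.6, 182.6, 116.7]
ee_rot: [179.9, 0.2, 160.4]
force: [0.2, -0.1, 0.3]
gripper_width: 67.6
time_s: 33.22
ee_pos: [666.6, 3.7, 294.1]
ee_rot: [180.0, -0.0, 160.1]
force: [-0.1, 0.1, -0.1]
gripper_width: 68.3
top [420 158  15  15 181] [ 669.5 -435.2  113. ]
top [157 207  14  15 145] [529.2 219.2 113. ]
top [150 227  14  14 156] [480.3 231.7 113. ]
top bottle [256.3, 150.0] [729.1   4.4]
top flask [250.6, 256.0] [432.6   9. ]
side [222 147  12  11  98] [618.8 184.5 113. ]
side [204 150  13  11 103] [570.7 200.7 113. ]
side [187 153  13  11 107] [524.6 217.1 113. ]
side [169 156  13  11 115] [476.3 231.6 113. ]
side [418 249  19  18 242] [ 661.7 -436.7  113. ]
side flask [209.1, 238.1] [432.8   9.3]
```

View pics/m9.png

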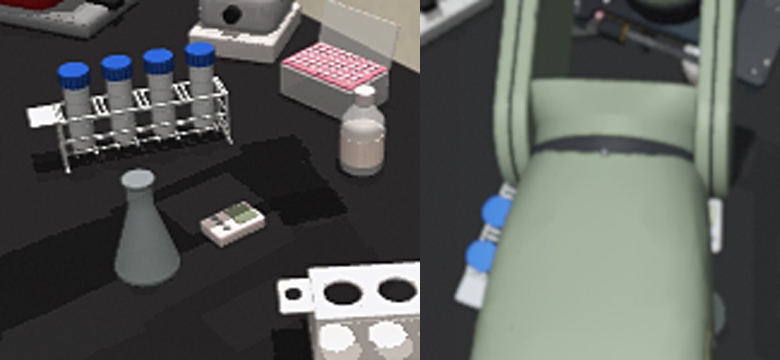

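All four tubes stand in order at equal height (side-crop caps (74,76), (117,67), (158,60), (200,54)). The flask and bottle are upright, and I'll compare them with the first picture.

```bash
python3 - <<'E'
import cv2,numpy as np
a=cv2.imread("pics/s0.png") if False else cv2.imread("pics/side0.png"); b=cv2.imread("pics/s9.png")
for n,(x0,x1,y0,y1) in dict(flask=(188,224,198,252),bottle=(284,310,164,206)).items():
    A=cv2.Canny(a[y0:y1,x0:x1],60,150).astype(np.float32);B=cv2.Canny(b[y0:y1,x0:x1],60,150).astype(np.float32)
    print(n,cv2.phaseCorrelate(cv2.GaussianBlur(A,(0,0),1),cv2.GaussianBlur(B,(0,0),1)))
E
```

```text
flask ((0.047370229006286735, 0.06247414229699544), 0.8722878566985268)
bottle ((0.48697016451994024, 0.46456622091330857), 1.0045623108192727)
```

```bash
python3 -c "
from workcell import *
print(job_done())"
```

```text
the job is handed in; nothing more can be done
None
```

I moved all four tubes one at a time, in order, from the white rack to the wire rack, starting with the tab-side tube into the tag-plate place. I handed the job in at about 33 s of robot time, under the 102 s limit.

**Lowering:** each tube was lowered until it touched bottom (1–3.6 N upward). The tool height at release was within 0.2 mm of its height at the grasp, except tube three, which was 0.2 mm lower. The pads were opened only after that.

**Final pictures:** the side view shows four caps upright at even height in cells one to four. The top view confirms only the first two, because the arm hid the others.

**Flask and bottle:** neither moved measurably. Image comparison with the first picture gave less than 0.1 px for the flask and about 0.5 px for the bottle. I took the bottle's figure as an artefact, since its match score was about 1.0.

**Disagreements:**
- The top and wrist cameras differed by 2–4 mm on rack and cap positions.
- Tube one's cap measured about 4 mm to one side of the rack centreline from the wrist camera, which is a slight lean within the cell's play. I left it as it was.
- The flask detector's estimate differed by about 7 mm between the first and last pictures, which the image comparison did not support.

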